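Clear the shelf ledge and press its label holder home

TASK

Use the orange scraper block, not the fingers, to sweep the three white porcelain chips along the lilac ledge and off its open end into the grey catch tray, then stand the scraper back upright on the bench. After that take the blue label holder out of its wooden caddy and push it down into the sprung channel behind the shelf's aluminium lip until you feel it bottom out, firmly but without forcing it. Finish while still holding it pressed fully home, as the spring would push it back up; leave the bottle, beaker and tube rack alone.

Things in the scene. Friction and masses are not known exactly. Their poses are not given: they have to be found in the camera images.
- shelf: Fixed bench shelf; origin: centre of its underside on the bench; x points away from the robot. In its frame, mm: lilac ledge, top z 50, x -50 to 50, y -120 to 120; low aluminium wall along the near side (x -56 to -50, top z 62), aluminium rib along the far side (x 50 to 55, top z 75). Both ends of the ledge are open: bare bench beyond y 120, the catch tray beyond y -120.
- tray (a point): Centre of the floor of the fixed grey catch tray at the shelf's -y end, shelf axes; shelf frame x 6.5, y -180, z 10 mm. Inside 117 (x) x 116 mm (y), walls up to z 35 mm over the bench, floor 40 mm below the ledge.
- mouth (a point): Centre of the label channel's mouth, level with the lip's top; shelf frame x 59.5, y 0, z 75 mm, shelf axes. Channel 9 mm wide (x) between rib (x 50 to 55) and aluminium lip (x 64 to 69, top z 75), open for 43 mm either way in y and filled beyond. A small lead-in flares outwards from the lip's top, up to z 83, x 72.
- home (a point): Point in the shelf's label channel where the label holder's origin sits when fully home: shelf frame x 59.5, y 0, z 45 mm, that is 30 mm below the lip's top. Same axes as the shelf.
- seat (a joint): Red sprung seat in the bottom of the channel, how far it is pressed down (m): 0 at rest (its top 12 mm above home, 18 mm below the lip's top), 0.012 at its hard stop, home. Spring about 4 N to start, 8.5 N at the stop; it pushes back up when let go.
- holder: Blue label holder, standing upright in the caddy; origin at the centre of its lower edge, z up, x across its thickness, both faces alike (either way round fits). Plate 6 thick (x) x 80 wide (y) x 50 mm tall, its lowest 6 mm only 3 thick and 70 wide; on top a grip bar 14 (x) x 44 (y) mm from z 48 to z 72 mm. About 50 g. In the channel it has 1.5 mm of play to each side in x and 3 mm in y.
- caddy: Fixed wooden caddy block 60 x 110 x 32 mm (x, y, z), origin at the centre of its underside; slot along its y, 8 mm wide, 86 long, floor at z 10 mm, in which the label holder stands (holder axes parallel to the caddy's).
- scraper: Orange scraper block with a black rubber sole, standing on the bench; origin at the centre of its underside, z up. Block 24 (x) x 84 (y) x 26 mm high, on it a grip fin 18 (x) x 60 (y) mm from z 26 to z 62 mm. About 150 g. Its 84 mm width fits across the ledge between wall and rib.
- chip1: Chip of broken white porcelain, flat block 24 x 18 x 9 mm (x, y, z), 10 g, lying on the ledge at the start; origin: centre of its underside.
- chip2: Chip of broken white porcelain, flat block 24 x 18 x 9 mm (x, y, z), 10 g, lying on the ledge at the start; origin: centre of its underside.
- chip3: Chip of broken white porcelain, flat block 24 x 18 x 9 mm (x, y, z), 10 g, lying on the ledge at the start; origin: centre of its underside.
- bottle: Bystander: amber bottle 64 mm across, 130 mm tall, origin under its centre.
- beaker: Bystander: glass beaker 66 mm across, 85 mm tall, origin under its centre.
- rack: Bystander: white tube rack 70 x 150 mm (x, y), 81 mm tall with its orange-capped tubes, origin under its centre.
Things that resemble listed ones, but are neither listed nor needed, are in the scene too. What is meant by the holder is not green or pink, and is the smaller of those in its own colour.

How it is judged:
On the way, in this order (a step that is already met when the one before it is completed fails the run):
1. the scraper is held in the gripper on the ledge (contact force between the fingers and scraper above 1 N and z of scraper in the frame of shelf between 0.044 and 0.075 m and x of scraper in the frame of shelf between -0.04 and 0.04 m and y of scraper in the frame of shelf between -0.14 and 0.14 m), for 0.1 s.
2. all three chips lie in the catch tray, the label holder still in its caddy (z of each of chip1, chip2, chip3 in the frame of shelf below 0.038 m and y of chip1 in the frame of shelf between -0.245 and -0.118 m and x of chip1 in the frame of shelf between -0.06 and 0.07 m and y of chip2 in the frame of shelf between -0.245 and -0.118 m and x of chip2 in the frame of shelf between -0.06 and 0.07 m and y of chip3 in the frame of shelf between -0.245 and -0.118 m and x of chip3 in the frame of shelf between -0.06 and 0.07 m and distance of holder from where it was at the start of the episode below 0.02 m), for 0.1 s.
3. the scraper stands on the bench, let go, the label holder still in its caddy (height (world z) of scraper below 0.006 m and angle between scraper's own z axis and vertical below 0.2 rad and contact force between scraper and the fingers below 0.1 N and contact force between scraper and the arm below 0.1 N and linear speed of scraper below 0.03 m/s and distance of holder from where it was at the start of the episode below 0.02 m), for 0.1 s.
4. the label holder is pressed home in the channel (value of joint seat above 0.01 m and horizontal distance between holder and home below 0.007 m and z of holder in the frame of home below 0.004 m and angle between holder's own z axis and vertical below 0.12 rad and contact force between holder and shelf below 45 N and contact force between any of the fingers, the arm and holder above 3 N), for 0.2 s.
At the end, for the whole second after the job is handed in: Robot still pressing the holder (over 3 N): seat down more than 10 of 12 mm; holder upright within 0.12 rad, within 7 mm sideways and 4 mm in height of home, under 45 N on the shelf; three chips in the tray; scraper upright (0.2 rad) on the bench, untouched (all of step 4 and z of each of chip1, chip2, chip3 in the frame of shelf below 0.038 m and y of chip1 in the frame of shelf between -0.245 and -0.118 m and x of chip1 in the frame of shelf between -0.06 and 0.07 m and y of chip2 in the frame of shelf between -0.245 and -0.118 m and x of chip2 in the frame of shelf between -0.06 and 0.07 m and y of chip3 in the frame of shelf between -0.245 and -0.118 m and x of chip3 in the frame of shelf between -0.06 and 0.07 m and height (world z) of scraper below 0.006 m and angle between scraper's own z axis and vertical below 0.2 rad and contact force between scraper and the fingers below 0.1 N and contact force between scraper and the arm below 0.1 N and linear speed of scraper below 0.03 m/s); the arm keeps its last pose, push and grip.
It fails at once if the fingers touch a chip (contact force between the fingers and chip1 above 0.3 N or contact force between the fingers and chip2 above 0.3 N or contact force between the fingers and chip3 above 0.3 N).
It fails at once if the label holder is forced: more than 60 N against the shelf (contact force between holder and shelf above 60 N).
It fails at once if a bystander is moved by more than 25 mm or tipped (distance of any of bottle, beaker, rack from where it was at the start of the episode above 0.025 m or angle between any of bottle, beaker, rack's own z axis and vertical above 0.3 rad).
It also fails if it takes over 70 s, if anything falls off the work surface, if the arm or the gripper's body presses on something with over 40 N, if the wrist force passes 120 N, or if a joint passes its speed limit or range.

ROBOT

A 6-joint arm with a two-finger parallel gripper is mounted at the origin on the work surface. World frame = base frame: x ahead of the robot, y to its left, z up, the work surface at z = 0. Lengths are in m, angles in rad, forces in N, time in s.
With the tool pointing down it reaches from about 0.25 to 0.8 m from the base axis. Payload 8.5 kg.
Tool frame: the origin (TCP) lies midway between the tips of the shut fingers; the grasp point (between the pads) lies 19 mm behind it; z points along the fingers, y is the line along which they close (so a half turn about z gives the same grasp; the last joint's range is limited). The gripper opens to 85 mm and grips with 20 to 120 N. Pads are 22 mm wide; open, the fingers measure 114 mm over their backs; the gripper's body (76 mm by 85 mm) begins 54 mm behind the grasp point. The pads swing forward as they close: fully open they stand 13 mm farther back than shut.
Start: joints at [1.1, 0.238, -0.013, 1.319, 0, 1.571], TCP at [0.238, 0.468, 0.231] pointing down, gripper open.
Joint ranges: [-2.66, 2.66], [-1.03, 1.9], [-1.14, 1.46], [-1.82, 2.27], [-1.45, 1.34], [-3.14, 3.14]. Speed limits (rad/s): [2.22, 2.22, 2.79, 3.14, 3.14, 3.14].

INTERFACE

Orientations are given as a unit quaternion [x, y, z, w].
In Python, from cell import status, grab_frame, camera_params, ctrl gives the robot as it stands. The module is installed in compiled form; this text tells all that it offers.
- The arm moves only by the shell command python3 -m crank 'ROWS'. ROWS is JSON, a list of rows, each a list of 7 numbers: the turn, a rotation vector about the world's x, y, z in units of 10 degrees (1.0 is 10 degrees), then the shift along the world's x, y, z in units of 25 mm (1.0 is 25 mm), then the opening, from 0 (shut) to 1 (fully open). A call has 1 to 5 rows; each row shifts and turns the commanded pose from where the row before left it; what a row does not reach is not made up. A row lasts 1/8 s, in which the tool goes at most 62.5 mm and 10.7 degrees, less where a joint would pass 70% of its speed; a pose out of reach is approached as far as the arm can. A call is refused whole if a number of a shift passes 1 or a number of a turn 1, either way. A call with a gripper value outside its range is refused whole. The fingers move at their own pace and stop on an object; the grip force is fixed at half the most. Time passes only in rows, so rows that do not move let the fingers close. It gives the time, the measured TCP pose, the force, the opening and the grip force at its end, in the units of the state.
- status.state(): the state, without advancing time (a new reading comes with each control period).
- grab_frame(name): name is "side" or "top"; returns the picture (384x512x3 uint8, red, green, blue); there is no depth.
- camera_params(name): a dict with "mtx" (3x3 intrinsics, pixels), "k1" (the pictures are not rectified: a ray, as slopes to the right and down, at radius r is drawn at 1 + k1 r^2 times it, then the intrinsics apply), "eye" and "attitude" of the camera in the world. Camera axes: x right, y down, z forward; pixel columns grow to the right and rows downward; lengths in m; the calibration is good to about 2 mm. A picture is of the moment at which its call begins. camera_params takes no time and is no camera call.
- ctrl.hand_in(): hands the job in; it is judged then, once.
The state is a dict: "t": time; "joint_pos": joint angles; "joint_vel": joint speeds; "joint_efforts": joint torques, N m; "tool_pos": TCP position; "tool_rot": TCP orientation; "ft_force": force on the tool from outside, world axes, zero at the start; "ft_torque": the same for the moment, N m; "grip_width": finger opening in m; "grasp_force": force on a finger pad.
Only numpy, scipy, OpenCV 4.12 (cv2) and the standard library are available. Lean on these libraries where they do the work, as an engineer would, in place of code of your own. Each camera call takes 0.05 s, during which the arm holds its last target. There are 200 camera calls.

## Working session

There is one attempt and no reset: what is moved stays moved. The work goes in short steps, Python scripts to look and compute and a shell command to move; the robot and the scene stay as the last step left them, time stands still between calls to the robot, and variables do not carry over. Pictures are saved under pics/ and viewed, at most 10 in all, crops included, and the job is handed in when it is done.

```bash
mkdir -p pics; cat > h.py <<'E'
import numpy as np, cv2
from scipy.spatial.transform import Rotation as R
from cell import status, grab_frame, camera_params, ctrl
def snap(n,f):
    im=grab_frame(n); cv2.imwrite(f,cv2.cvtColor(im,cv2.COLOR_RGB2BGR)); return im
def cam(n):
    p=camera_params(n); a=np.array(p["attitude"],float)
    M=a if a.shape==(3,3) else R.from_quat(a).as_matrix()
    return np.array(p["mtx"]),p["k1"],np.array(p["eye"]),M
def ray(n,uv):
    K,k1,e,M=cam(n)
    d=np.linalg.inv(K)@[uv[0],uv[1],1]; r=np.hypot(d[0],d[1]); s=r
    for _ in range(30): s=r/(1+k1*s*s)
    f=s/r if r>0 else 1
    v=M@[d[0]*f,d[1]*f,1]; return e,v/np.linalg.norm(v)
def onz(n,uv,z):
    e,v=ray(n,uv); return e+v*(z-e[2])/v[2]
def proj(n,P):
    K,k1,e,M=cam(n); c=M.T@(np.array(P)-e); s=c[:2]/c[2]; s=s*(1+k1*(s@s)); return (K@[s[0],s[1],1])[:2]
def tri(uva,uvb,a="side",b="top"):
    e1,v1=ray(a,uva);e2,v2=ray(b,uvb)
    t=np.linalg.lstsq(np.c_[v1,-v2],e2-e1,rcond=None)[0]
    p,q=e1+v1*t[0],e2+v2*t[1]; return (p+q)/2,np.linalg.norm(p-q)
E
python3 - <<'E'
from h import *
np.set_printoptions(precision=4,suppress=True)
for n in("side","top"):
    p=camera_params(n);print(n,p["eye"],p["attitude"],p["k1"],p["mtx"])
    im=snap(n,f"pics/{n}0.png")
    cv2.imwrite(f"pics/{n}0b.png",cv2.resize(cv2.cvtColor(im,cv2.COLOR_RGB2BGR),(800,600),interpolation=cv2.INTER_CUBIC))
print(status.state())
E
```

```text
side [ 0.0838 -0.6426  0.8392] [ 0.8771 -0.2728  0.1079 -0.3804] -0.046557979300250324 [[362.0548   0.     257.8389]
 [  0.     362.0548 192.9989]
 [  0.       0.       1.    ]]
top [0.4551 0.0496 1.1083] [ 0.71   -0.7036  0.0276 -0.0133] 0.04961442288121557 [[417.1909   0.     249.4769]
 [  0.     417.1909 189.9603]
 [  0.       0.       1.    ]]
{'t': 0.1, 'joint_pos': array([ 1.1   ,  0.2387, -0.0142,  1.3192,  0.    ,  1.5708]), 'joint_vel': array([-0.0007, -0.0008,  0.0034,  0.0003, -0.0013,  0.0013]), 'joint_efforts': array([ -0.0013, -53.9717,  34.6999,   0.0135,  -0.0002,   0.    ]), 'tool_pos': array([0.238 , 0.4675, 0.2307]), 'tool_rot': array([ 0.2332,  0.9724, -0.0006, -0.0002]), 'ft_force': array([ 0.211 , -0.3815, -0.5072]), 'ft_torque': array([ 0.0045,  0.0212, -0.0079]), 'grasp_force': 0.0, 'grip_width': 0.0859096287894302}
```

View pics/top0b.png

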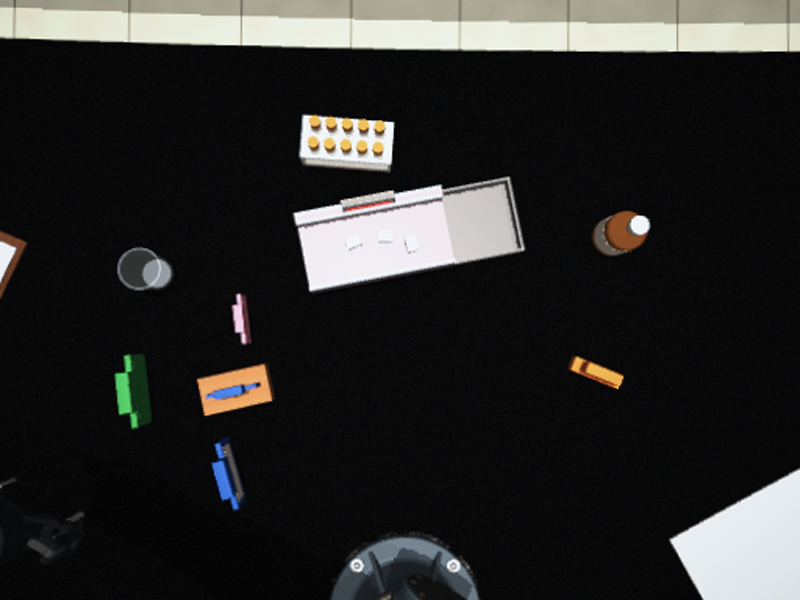

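View pics/side0b.png

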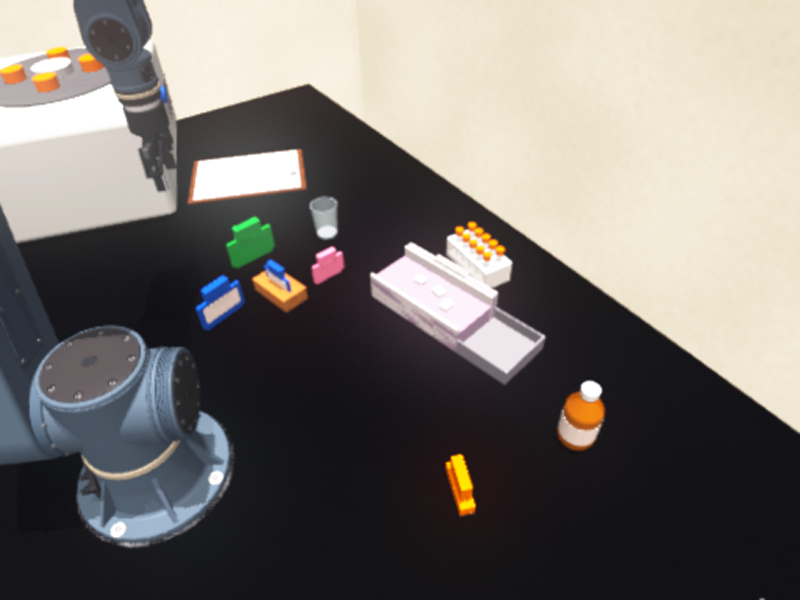

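Candidates for the holder (800x600 top view): the blue one in the caddy (235,392), the larger blue one (228,475), green (133,390) and pink (240,320). The one in the caddy fits, as it is the smaller of the two blue ones. The scraper is at (597,372), the shelf at (375,240), the chips at (353,242), (385,236) and (411,244), and the tray at (483,220). I'll confirm this with enlarged crops.

```bash
cat > mos.py <<'E'
import cv2,numpy as np
def tile(f,x,y,w,h,s):
    t=cv2.resize(cv2.imread(f)[y:y+h,x:x+w],None,fx=s,fy=s,interpolation=cv2.INTER_CUBIC)
    for i in range(x,x+w):
        if i%10==0:
            cv2.line(t,(int((i-x+.5)*s),0),(int((i-x+.5)*s),6),(0,255,255),1)
            cv2.putText(t,str(i),(int((i-x+.5)*s)-10,17),0,.36,(0,255,255),1)
    for j in range(y,y+h):
        if j%10==0:
            cv2.line(t,(0,int((j-y+.5)*s)),(6,int((j-y+.5)*s)),(0,255,255),1)
            cv2.putText(t,str(j),(8,int((j-y+.5)*s)+4),0,.36,(0,255,255),1)
    return t
def mos(out,tiles):
    m=np.zeros((600,800,3),np.uint8)
    for (X,Y,*a) in tiles:
        t=tile(*a); h=min(t.shape[0],600-Y); w=min(t.shape[1],800-X); m[Y:Y+h,X:X+w]=t[:h,:w]
    cv2.imwrite(out,m)
E
python3 - <<'E'
from mos import *
mos("pics/m1.png",[(0,0,"pics/top0.png",182,106,160,66,5),(0,335,"pics/top0.png",122,226,56,38,7),(400,335,"pics/top0.png",358,220,50,36,8)])
mos("pics/m2.png",[(0,0,"pics/side0.png",232,150,120,98,5),(602,0,"pics/side0.png",282,286,26,46,7),(602,330,"pics/side0.png",160,162,40,38,5),(0,495,"pics/side0.png",120,160,100,20,5)])
E
```

```text
(no output)
```

View pics/m1.png

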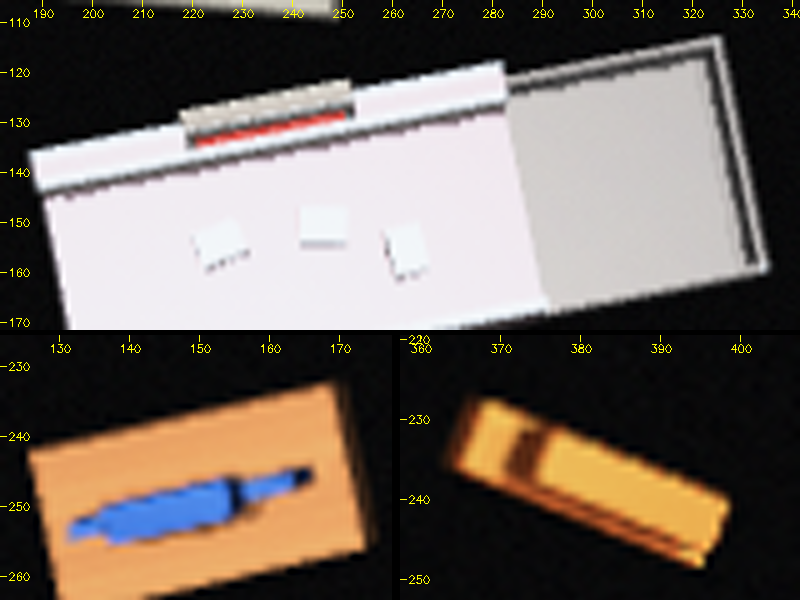

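View pics/m2.png

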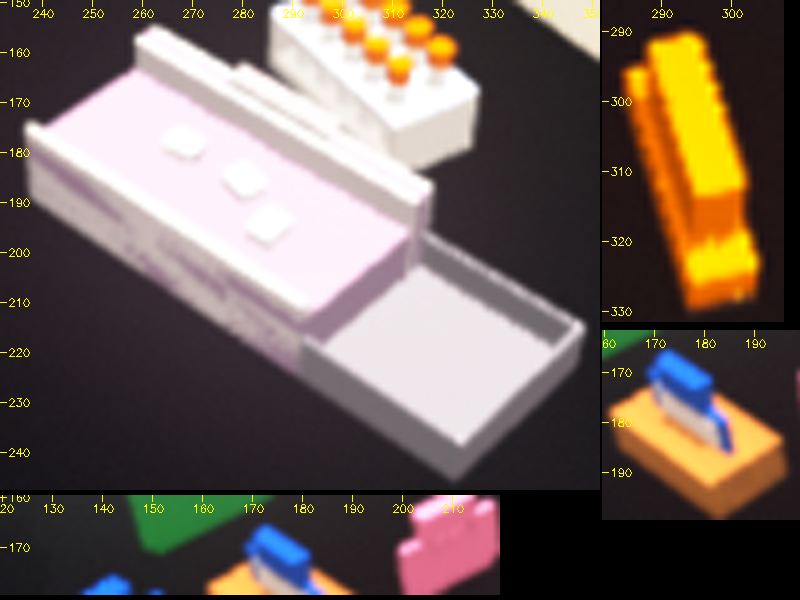

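```bash
cat > fit.py <<'E'
from h import *
from scipy.optimize import least_squares
np.set_printoptions(precision=4,suppress=True)
def px(tx,ty,ox,oy,s): return lambda X,Y:np.array([(X-tx)/s+ox-.5,(Y-ty)/s+oy-.5])
def fit(name,obs,x0):
    def res(p):
        Rz=R.from_euler('z',p[3]).as_matrix()
        return np.concatenate([proj(c,p[:3]+Rz@(np.array(m)/1000))-q for c,m,q in obs])
    s=least_squares(res,x0,loss='soft_l1'); print(name,s.x[:3],"yaw deg",np.degrees(s.x[3])); print(res(s.x).reshape(-1,2).round(1).tolist()); return s.x
T=px(0,0,182,106,5);S=px(0,0,232,150,5)
sh=[("top",(69,120,75),T(30,152)),("top",(69,-120,75),T(505,62)),("top",(50,-120,75),T(505,102)),("top",(50,120,75),T(40,190)),("top",(-56,-120,62),T(547,308)),
("side",(69,-120,75),S(433,183)),("side",(50,-120,75),S(412,203)),("side",(50,-120,50),S(410,233)),("side",(69,120,75),S(155,26)),("side",(50,120,75),S(136,47)),("side",(-56,120,62),S(28,125))]
T=px(400,335,358,220,8);S=px(602,0,282,286,7)
sc=[("top",(9,30,62),T(552,428)),("top",(9,-30,62),T(728,502)),("top",(-9,-30,62),T(712,550)),("top",(-9,30,62),T(537,475)),
("top",(12,42,26),T(485,400)),("top",(-12,42,26),T(457,467)),
("side",(-9,30,62),S(650,40)),("side",(9,30,62),S(700,33)),("side",(9,-30,62),S(745,183)),("side",(-9,-30,62),S(697,195)),("side",(-12,-42,26),S(690,285)),("side",(12,-42,26),S(758,262)),("side",(-12,-42,0),S(690,310))]
T=px(0,335,122,226,7);S=px(602,330,160,162,5)
ca=[("top",(30,55,32),T(28,452)),("top",(30,-55,32),T(333,383)),("top",(-30,-55,32),T(368,548)),
("side",(-30,55,32),S(612,412)),("side",(30,-55,32),S(782,440)),("side",(-30,-55,32),S(720,485)),("side",(-30,-55,0),S(720,517))]
ho=[("top",(-7,22,72),T(108,543)),("top",(7,-22,72),T(240,477)),("top",(-7,-22,72),T(240,512)),("top",(7,22,72),T(105,507)),
("side",(7,22,72),S(667,350)),("side",(-7,22,72),S(650,360)),("side",(7,-22,72),S(712,377)),("side",(-7,-22,72),S(695,390))]
if __name__=="__main__":
    s=fit("shelf",sh,[.55,0,0,.18]);fit("scraper",sc,[.3,-.25,0,-.4]);fit("caddy",ca,[.3,.25,0,.2]);fit("holder",ho,[.3,.25,0.01,.2])
    print("lip/rib tri",tri(S(0,0),S(0,0))[1]*0)
    Rz=R.from_euler('z',s[3]).as_matrix()
    C=px(0,0,182,106,5)
    for u in (C(220,240),C(323,222),C(405,243)):
        print("chip shelf-frame mm",(Rz.T@(onz("top",u,.059+s[2])-s[:3])*1000).round(0))
    for n,p in dict(mouth=(59.5,0,75),home=(59.5,0,45),end=(0,-120,50)).items(): print(n,s[:3]+Rz@(np.array(p)/1000))
E
python3 fit.py
```

```text
shelf [ 0.6045  0.0533 -0.0022] yaw deg 11.603851582508561
[[-0.1, 0.3], [-0.9, 0.4], [0.6, -0.2], [-0.6, 0.1], [-0.1, 0.4], [0.2, 0.8], [0.7, -0.1], [0.4, -0.3], [0.3, 0.2], [0.3, -1.5], [-0.3, 0.5]]
scraper [ 0.3963 -0.3149 -0.0021] yaw deg -22.59108130553428
[[0.0, -0.2], [0.3, 0.0], [-0.3, 0.7], [-0.8, 0.6], [-0.0, -0.2], [0.0, 0.0], [0.0, -0.1], [0.0, -0.5], [0.6, 0.1], [-0.0, -0.1], [0.3, -0.7], [0.3, 0.6], [-0.3, 0.7]]
caddy [ 0.3647  0.2799 -0.0012] yaw deg 13.422532639275344
[[0.7, 0.2], [-0.2, 0.1], [-0.2, -0.4], [0.2, -0.1], [0.3, -0.3], [-1.3, -0.1], [0.3, 0.4]]
holder [0.3642 0.2788 0.0091] yaw deg 13.43189885428544
[[0.7, 0.6], [-1.5, 0.2], [-0.2, 0.8], [-0.1, 0.1], [1.1, 0.0], [1.1, 0.0], [0.3, 0.2], [0.4, -0.3]]
lip/rib tri 0.0
chip shelf-frame mm [11. 35. 59.]
chip shelf-frame mm [ 10. -18.  59.]
chip shelf-frame mm [ -8. -56.  59.]
mouth [0.6627 0.0653 0.0728]
home [0.6627 0.0653 0.0428]
end [ 0.6286 -0.0642  0.0478]
```

The crop confirms it: the small blue holder stands in the orange caddy, bar top at about (146,250) px in the top image. The larger blue one stands loose. The fits agree to about 1 px, with base heights free and coming out about 2 mm below zero. Now I'll head to the scraper.

```bash
for i in 1; do python3 -m crank '[[0,0,0.295,0.2,-0.98,0,1],[0,0,0.295,0.2,-0.98,0,1],[0,0,0.295,0.2,-0.98,0,1],[0,0,0.295,0.2,-0.98,0,1],[0,0,0.295,0.2,-0.98,0,1]]'
python3 -m crank '[[0,0,0.295,0.2,-0.98,0,1],[0,0,0.295,0.2,-0.98,0,1],[0,0,0.295,0.2,-0.98,0,1],[0,0,0.295,0.2,-0.98,0,1],[0,0,0.295,0.2,-0.98,0,1]]'; done
python3 -c "
from h import *
s=status.state();print(s['joint_pos'],s['tool_pos'],s['tool_rot'])"
```

```text
t: 0.72
tool_pos: [0.2631, 0.3444, 0.231]
tool_rot: [0.106, 0.994, -0.0, -0.0]
ft_force: [-0.4, 0.3, 0.7]
grip_width: 0.0853
grasp_force: 0.0
t: 1.35
tool_pos: [0.288, 0.2219, 0.2311]
tool_rot: [-0.023, 1.0, -0.0, -0.0]
ft_force: [0.3, -0.4, 0.2]
grip_width: 0.0853
grasp_force: 0.0
[ 6.56635425e-01 -3.97483764e-02 -3.32392960e-01  1.27861239e+00
 -1.23139885e-04  6.10738040e-01] [0.28802541 0.22194147 0.23108713] [-2.29466916e-02  9.99736662e-01 -1.85996008e-04 -1.49150481e-04]
```

```bash
python3 -m crank '[[0,0,0.295,0.2,-0.98,0,1],[0,0,0.295,0.2,-0.98,0,1],[0,0,0.295,0.2,-0.98,0,1],[0,0,0.295,0.2,-0.98,0,1],[0,0,0.295,0.2,-0.98,0,1]]' >/dev/null
python3 -m crank '[[0,0,0.295,0.2,-0.98,0,1],[0,0,0.295,0.2,-0.98,0,1],[0,0,0.295,0.2,-0.98,0,1],[0,0,0.295,0.2,-0.98,0,1],[0,0,0.295,0.2,-0.98,0,1]]' >/dev/null
python3 -m crank '[[0,0,0.295,0.2,-0.98,0,1],[0,0,0.295,0.2,-0.98,0,1],[0,0,0.295,0.2,-0.98,0,1],[0,0,0.295,0.2,-0.98,0,1],[0,0,0.295,0.2,-0.98,0,1]]' >/dev/null
python3 -m crank '[[0,0,0.295,0.2,-0.98,0,1],[0,0,0.295,0.2,-0.98,0,1],[0,0,0.295,0.2,-0.98,0,1],[0,0,0.295,0.2,-0.98,0,1],[0,0,0.295,0.2,-0.98,-0.5,1]]' >/dev/null
python3 -m crank '[[0,0,0.295,0.2,-0.98,-1,0.6],[0,0,0.295,0.1,-0.9,-1,0.6],[0,0,0,0,0,0,0.6]]'
cat > st.py <<'E'
from h import *
np.set_printoptions(precision=4,suppress=True)
s=status.state(); M=R.from_quat(s['tool_rot']).as_matrix()
print(s['t'],s['tool_pos'],'closing deg',np.degrees(np.arctan2(M[1,1],M[0,1])),'tilt',np.degrees(np.arccos(-M[2,2])),'F',s['ft_force'],'q6',s['joint_pos'][5],'grip',s['grip_width'],s['grasp_force'])
E
python3 st.py
```

```text
t: 4.22
tool_pos: [0.3946, -0.3143, 0.1668]
tool_rot: [-0.554, 0.832, 0.002, -0.001]
ft_force: [0.6, -0.1, -0.1]
grip_width: 0.051
grasp_force: 0.0
4.225 [ 0.3946 -0.3143  0.1668] closing deg 157.33540801246747 tilt 0.2178569928015744 F [ 0.6177 -0.0611 -0.1243] q6 -1.8478354177694811 grip 0.05096851846352397 0.0
```

```bash
python3 -m crank '[[0,0,0,0.07,-0.02,-1,0.6],[0,0,0,0,0,-1,0.6],[0,0,0,0,0,-1,0.6],[0,0,0,0,0,-1,0.6],[0,0,0,0,0,-0.9,0.6]]' >/dev/null
python3 -m crank '[[0,0,0,0,0,-0.49,0.6],[0,0,0,0,0,0,0.3],[0,0,0,0,0,0,0],[0,0,0,0,0,0,0],[0,0,0,0,0,0,0]]'; python3 -m crank '[[0,0,0,0,0,0,0],[0,0,0,0,0,0,0]]'; python3 st.py
```

```text
t: 5.48
tool_pos: [0.3978, -0.315, 0.0347]
tool_rot: [-0.555, 0.832, -0.001, 0.0]
ft_force: [-0.1, -0.2, 4.2]
grip_width: 0.0168
grasp_force: 60.8
t: 5.72
tool_pos: [0.3978, -0.315, 0.0347]
tool_rot: [-0.555, 0.832, -0.001, 0.0]
ft_force: [0.1, -0.5, 6.1]
grip_width: 0.0172
grasp_force: 61.1
5.725 [ 0.3978 -0.315   0.0347] closing deg 157.41770435371458 tilt 0.08275072549551427 F [ 0.1239 -0.5497  6.1014] q6 -1.8465141062050692 grip 0.017175105344937686 61.129077672958374
```

```bash
python3 -m crank '[[0,0,0,0,0,0.5,0],[0,0,0,0,0,1,0],[0,0,0,0,0,1,0],[0,0,0,0,0,1,0],[0,0,0,0,0.2,0.7,0]]'; python3 st.py
python3 -m crank '[[0,0,-0.28,0.38,0.9,0,0],[0,0,-0.28,0.38,0.9,0,0],[0,0,-0.28,0.38,0.9,0,0],[0,0,-0.28,0.38,0.9,0,0],[0,0,-0.28,0.38,0.9,0,0]]' >/dev/null
python3 -m crank '[[0,0,-0.28,0.38,0.9,0,0],[0,0,-0.28,0.38,0.9,0,0],[0,0,-0.28,0.38,0.9,0,0],[0,0,-0.28,0.38,0.9,0,0],[0,0,-0.28,0.38,0.9,0,0]]' >/dev/null
python3 -m crank '[[0,0,-0.28,0.38,0.9,0,0],[0,0,-0.28,0.38,0.9,0,0],[0,0,-0.28,0.38,0.9,0,0],[0,0,-0.28,0.38,0.9,0,0],[0,0,-0.28,0.38,0.9,0,0]]' >/dev/null
python3 -m crank '[[0,0,-0.28,0.38,0.9,0,0],[0,0,-0.28,0.38,0.9,0,0],[0,0,-0.28,0.38,0.9,0,0],[0,0,-0.28,0.36,0.8,0,0],[0,0,-0.26,0.3,0.6,0,0]]' >/dev/null
python3 -m crank '[[0,0,0,0,0,0,0]]' >/dev/null; python3 st.py
```

```text
t: 6.35
tool_pos: [0.3975, -0.3099, 0.1408]
tool_rot: [-0.555, 0.832, -0.001, 0.0]
ft_force: [0.4, 0.2, -1.2]
grip_width: 0.0168
grasp_force: 60.0
6.35 [ 0.3975 -0.3099  0.1408] closing deg 157.40633096769753 tilt 0.07452651193704268 F [ 0.4419  0.183  -1.2213] q6 -1.838604514084981 grip 0.016799479000757216 60.00514268875122
8.975 [0.585  0.1312 0.1392] closing deg 101.71269181048544 tilt 0.009228653089448284 F [-0.312  -0.0566 -1.3736] q6 0.016188819577127096 grip 0.01678709003031217 59.988791942596436
```

```bash
python3 -m crank '[[0,0,0,0.13,0.03,-0.8,0],[0,0,0,0,0,-0.7,0],[0,0,0,0,0,-0.4,0],[0,0,0,0,0,-0.1,0],[0,0,0,0,0,0,0]]'; python3 -m crank '[[0,0,0,0,0,-0.08,0],[0,0,0,0,0,0,0]]'; python3 st.py; python3 - <<'E'
from h import *; from mos import *
snap("side","pics/s1.png");snap("top","pics/t1.png")
mos("pics/m3.png",[(0,0,"pics/side0.png".replace("side0","s1"),232,120,130,120,4),(0,480,"pics/t1.png",182,140,160,40,3),(525,0,"pics/t1.png",180,100,68,120,4)])
E
```

```text
t: 9.6
tool_pos: [0.5882, 0.1309, 0.0895]
tool_rot: [-0.101, 0.995, -0.0, 0.0]
ft_force: [0.7, -0.4, -0.3]
grip_width: 0.017
grasp_force: 60.0
t: 9.85
tool_pos: [0.5883, 0.1311, 0.0873]
tool_rot: [-0.101, 0.995, -0.0, 0.0]
ft_force: [-0.4, 0.0, -1.2]
grip_width: 0.0166
grasp_force: 60.0
9.85 [0.5883 0.1311 0.0873] closing deg 101.63029298764603 tilt 0.026983467457489002 F [-0.4145  0.0159 -1.1929] q6 0.01639868109866116 grip 0.016617871264339182 60.00256419181824
```

View pics/m3.png

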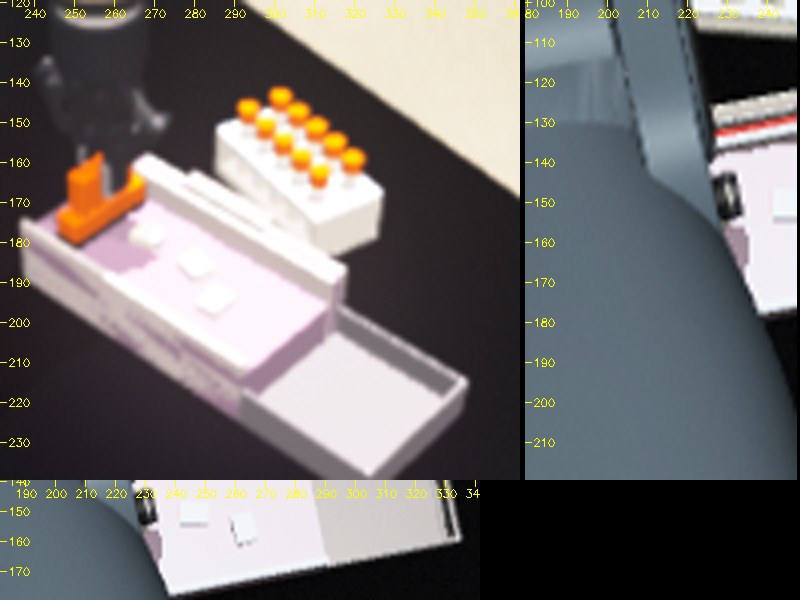

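The scraper is at about (257,172) px in the side image, between wall and rib. It is still a couple of mm above the ledge, behind all three chips.

```bash
python3 -m crank '[[0,0,0,0,0,-0.06,0],[0,0,0,0,0,0,0]]'; python3 -m crank '[[0,0,0,0,0,-0.04,0],[0,0,0,0,0,0,0]]'; python3 st.py
python3 -m crank '[[0,0,0,0.1,-0.49,0,0],[0,0,0,0.1,-0.49,0,0],[0,0,0,0.1,-0.49,0,0],[0,0,0,0.1,-0.49,0,0],[0,0,0,0.1,-0.49,0,0]]';python3 st.py
```

```text
t: 10.2
tool_pos: [0.588, 0.1311, 0.0854]
tool_rot: [-0.101, 0.995, -0.0, -0.0]
ft_force: [-0.1, 0.2, -1.6]
grip_width: 0.017
grasp_force: 60.0
t: 10.45
tool_pos: [0.5881, 0.1311, 0.0848]
tool_rot: [-0.101, 0.995, -0.0, 0.0]
ft_force: [-2.1, -0.4, 2.0]
grip_width: 0.0168
grasp_force: 60.5
10.45 [0.5881 0.1311 0.0848] closing deg 101.62490750628993 tilt 0.01103986186963931 F [-2.11   -0.4282  1.9539] q6 0.0164615042781804 grip 0.01680152097327956 60.533809661865234
t: 11.08
tool_pos: [0.601, 0.069, 0.0847]
tool_rot: [-0.101, 0.995, 0.0, 0.0]
ft_force: [-0.3, 3.6, 4.0]
grip_width: 0.0171
grasp_force: 60.8
11.075 [0.601  0.069  0.0847] closing deg 101.61101901372781 tilt 0.028529854855185572 F [-0.3274  3.5694  3.9584] q6 -0.08846613676180345 grip 0.0170550643468666 60.788013339042664
```

Light contact with the ledge (about 3 N), so I'll continue the sweep.

```bash
python3 -m crank '[[0,0,0,0.1,-0.49,0.01,0],[0,0,0,0.1,-0.49,0,0],[0,0,0,0.1,-0.49,0,0],[0,0,0,0.1,-0.49,0,0],[0,0,0,0.1,-0.49,0,0]]'|grep -E "pos|force"
python3 -m crank '[[0,0,0,0.1,-0.49,0,0],[0,0,0,0.1,-0.49,0,0],[0,0,0,0.1,-0.49,0,0],[0,0,0,0.1,-0.49,0,0],[0,0,0,0.1,-0.49,0,0]]'|grep -E "pos|force"
python3 -m crank '[[0,0,0,0.1,-0.49,0.05,0],[0,0,0,0.06,-0.3,0,0],[0,0,0,0,0,0,0],[0,0,0,0,0,0.8,0],[0,0,0,0,0,1,0]]'; python3 -m crank '[[0,0,0,-1,-0.3,0.6,0],[0,0,0,-1,-0.2,0,0],[0,0,0,-1,-0.2,0,0],[0,0,0,-1,-0.2,0,0]]'; python3 - <<'E'
from h import *; from mos import *
snap("side","pics/s2.png");snap("top","pics/t2.png")
mos("pics/m4.png",[(0,0,"pics/s2.png",232,120,120,120,4),(0,485,"pics/t2.png",280,110,60,28,4),(485,0,"pics/t2.png",268,100,75,120,4)])
E
```

```text
tool_pos: [0.6133, 0.0078, 0.0848]
ft_force: [-0.3, 2.7, 2.2]
grasp_force: 60.6
tool_pos: [0.6257, -0.0535, 0.0847]
ft_force: [-0.3, 2.6, 3.5]
grasp_force: 60.7
t: 12.95
tool_pos: [0.6289, -0.0721, 0.1308]
tool_rot: [-0.101, 0.995, 0.0, -0.001]
ft_force: [1.2, -0.9, -1.5]
grip_width: 0.0171
grasp_force: 59.9
t: 13.45
tool_pos: [0.5286, -0.0947, 0.146]
tool_rot: [-0.102, 0.995, -0.0, -0.0]
ft_force: [0.3, -0.4, -1.6]
grip_width: 0.0167
grasp_force: 60.0
```

View pics/m4.png

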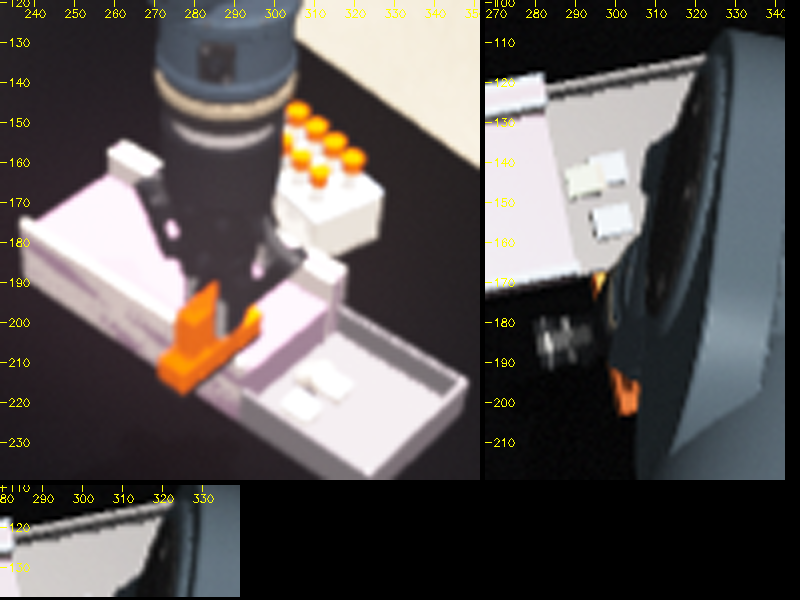

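The side image shows all three chips in the tray, at about (308,216), (305,213) and (315,215) px, and none left on the ledge. Next I'll stand the scraper on the bench.

```bash
python3 -m crank '[[0,0,0,-1,0,0,0],[0,0,0,-1,0,-0.5,0],[0,0,0,-1,0,-1,0],[0,0,0,-1,0,-1,0],[0,0,0,0,0,-1,0]]' |grep pos
python3 -m crank '[[0,0,0,0,0,-0.7,0],[0,0,0,0,0,-0.1,0],[0,0,0,0,0,0,0]]';python3 st.py
```

```text
tool_pos: [0.4282, -0.0945, 0.058]
t: 14.55
tool_pos: [0.4301, -0.0948, 0.0388]
tool_rot: [-0.101, 0.995, -0.0, 0.0]
ft_force: [0.4, -0.0, -0.5]
grip_width: 0.0174
grasp_force: 59.9
14.55 [ 0.4301 -0.0948  0.0388] closing deg 101.64650949079152 tilt 0.01957182351239021 F [ 0.3596 -0.0048 -0.5443] q6 -0.4201394494992507 grip 0.017407686383012093 59.93744730949402
```

```bash
python3 -m crank '[[0,0,0,0,0,-0.08,0],[0,0,0,0,0,-0.07,0],[0,0,0,0,0,0,0]]';python3 -m crank '[[0,0,0,0,0,0,0.2],[0,0,0,0,0,0,0.5],[0,0,0,0,0,0,0.5],[0,0,0,0,0,0,0.5],[0,0,0,0,0,0.4,0.5]]'; python3 -m crank '[[0,0,0,0,0,0.8,0.5],[0,0,0,0,0,1,0.5]]' |grep -E "force|pos|wid"; python3 st.py
```

```text
t: 14.92
tool_pos: [0.4297, -0.0949, 0.0349]
tool_rot: [-0.101, 0.995, -0.0, 0.0]
ft_force: [0.2, -0.4, -0.7]
grip_width: 0.0168
grasp_force: 59.9
t: 15.55
tool_pos: [0.4291, -0.0948, 0.0447]
tool_rot: [-0.101, 0.995, 0.0, -0.001]
ft_force: [-0.3, -0.0, 0.2]
grip_width: 0.0425
grasp_force: 0.0
tool_pos: [0.4294, -0.0949, 0.0907]
ft_force: [0.3, 0.3, 0.1]
grip_width: 0.0429
grasp_force: 0.0
15.8 [ 0.4294 -0.0949  0.0907] closing deg 101.62178731906023 tilt 0.028843891481892075 F [0.2969 0.3195 0.1095] q6 -0.4202139651578577 grip 0.04288966603336114 0.0
```

```bash
python3 -m crank '[[0,0,0,0,0,1,0.5],[0,0,0.5,0,0.3,1,0.5],[0,0,0.6,-0.16,0.9,1,0.5],[0,0,0.6,-0.16,0.95,1,0.5],[0,0,0.6,-0.16,0.95,0.7,0.5]]' |grep pos
python3 -m crank '[[0,0,0.6,-0.16,0.95,0,0.5],[0,0,0.6,-0.16,0.95,0,0.5],[0,0,0.6,-0.16,0.95,0,0.5],[0,0,0.6,-0.16,0.95,0,0.5],[0,0,0.6,-0.16,0.95,0,0.5]]' |grep pos
python3 -m crank '[[0,0,0.6,-0.17,0.95,0,0.5],[0,0,0.6,-0.17,0.95,0,0.5],[0,0,0.6,-0.17,0.95,0,0.5],[0,0,0.6,-0.17,0.95,0,0.5],[0,0,0.6,-0.17,0.95,0,0.5]]' |grep pos
python3 -m crank '[[0,0,0.6,-0.2,0.95,0,0.5],[0,0,0.3,-0.2,0.95,0,0.5],[0,0,0,0,0,0,0.5]]' |grep pos; python3 st.py
```

```text
tool_pos: [0.4176, -0.0168, 0.2091]
tool_pos: [0.3974, 0.1021, 0.208]
tool_pos: [0.3761, 0.2208, 0.208]
tool_pos: [0.3661, 0.2686, 0.2078]
18.05 [0.3661 0.2686 0.2078] closing deg -166.25302741981253 tilt 0.03059982231477131 F [0.2232 0.6718 0.1864] q6 -1.177703001129851 grip 0.042638260071149285 0.0
```

```bash
python3 -m crank '[[0,0,-0.03,-0.08,0.41,-0.5,0.45],[0,0,0,0,0,-1,0.45],[0,0,0,0,0,-1,0.45],[0,0,0,0,0,-1,0.45],[0,0,0,0,0,-1,0.45]]' |grep -E "pos|force"
python3 -m crank '[[0,0,0,0,0,-0.8,0.45],[0,0,0,0,0,-0.5,0.45],[0,0,0,0,0,-0.24,0.45],[0,0,0,0,0,0,0.45]]';python3 st.py
python3 - <<'E'
from h import *; from mos import *
snap("side","pics/s3.png");snap("top","pics/t3.png")
mos("pics/m5.png",[(0,0,"pics/s3.png",130,140,100,75,5),(505,0,"pics/s3.png",225,225,56,60,5),(0,380,"pics/t3.png",105,200,80,70,3),(300,380,"pics/t3.png",250,185,80,60,3),(545,380,"pics/s3.png",280,180,60,60,4)])
E
```

```text
tool_pos: [0.3641, 0.2773, 0.0935]
ft_force: [-0.8, 0.0, -0.3]
grasp_force: 0.0
t: 19.18
tool_pos: [0.3644, 0.2777, 0.0562]
tool_rot: [0.784, -0.62, 0.0, 0.0]
ft_force: [-0.8, 0.9, -1.0]
grip_width: 0.0384
grasp_force: 0.0
19.175 [0.3644 0.2777 0.0562] closing deg -166.69590964137748 tilt 0.009576299050662125 F [-0.7533  0.9019 -1.0168] q6 -1.1516663683356125 grip 0.038362007121821314 0.0
```

View pics/m5.png

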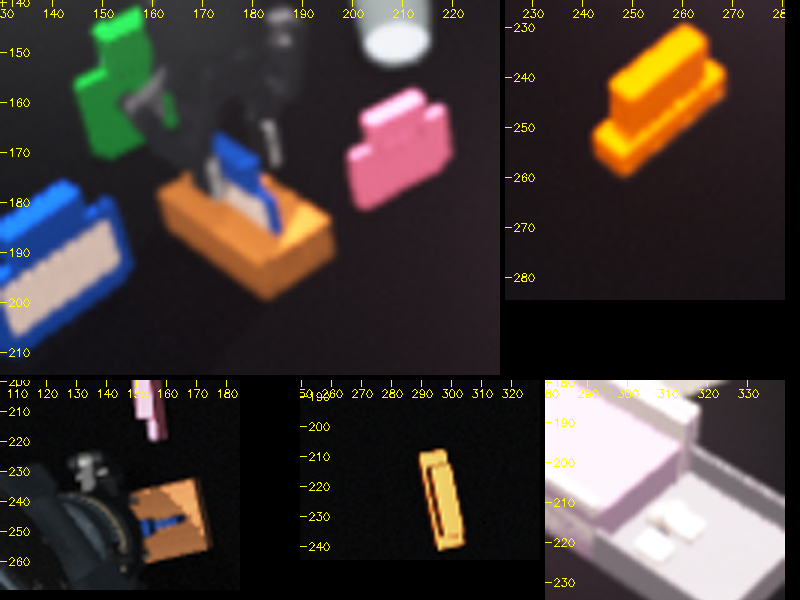

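The scraper stands upright on the bench (260,243) and the chips are in the tray (310,215). The fingers straddle the blue bar at about (174,170), so I'll close and lift.

```bash
python3 -m crank '[[0,0,0,0,0,0,0.2],[0,0,0,0,0,0,0],[0,0,0,0,0,0,0],[0,0,0,0,0,0,0],[0,0,0,0,0,0,0]]'; python3 st.py
python3 -m crank '[[0,0,0,0,0,0.2,0],[0,0,0,0,0,0.5,0],[0,0,0,0,0,0.8,0],[0,0,0,0,0,1,0],[0,0,0,0,0,1,0]]'; python3 st.py
```

```text
t: 19.9
tool_pos: [0.3642, 0.278, 0.0569]
tool_rot: [0.784, -0.62, -0.0, -0.0]
ft_force: [-2.0, -0.1, 6.7]
grip_width: 0.013
grasp_force: 58.4
19.9 [0.3642 0.278  0.0569] closing deg -166.6658850186961 tilt 0.03448904136873163 F [-2.0441 -0.0933  6.7488] q6 -1.1518542048873943 grip 0.013036754352245588 58.43007266521454
t: 20.52
tool_pos: [0.3645, 0.2779, 0.1454]
tool_rot: [0.784, -0.62, 0.0, -0.0]
ft_force: [0.7, 0.2, -0.8]
grip_width: 0.0129
grasp_force: 58.5
20.525 [0.3645 0.2779 0.1454] closing deg -166.67769949511523 tilt 0.045963531495560594 F [ 0.6528  0.1667 -0.7525] q6 -1.1518403799277321 grip 0.012852004747811842 58.451281785964966
```

```bash
python3 -m crank '[[0,0,0,0,0,1,0],[0,0,0,0.3,-0.2,1,0],[0,0,-0.02,0.9,-0.65,0,0],[0,0,-0.02,0.9,-0.65,0,0],[0,0,-0.02,0.9,-0.65,0,0]]' |grep pos
python3 -m crank '[[0,0,-0.02,0.9,-0.65,0,0],[0,0,-0.02,0.9,-0.65,0,0],[0,0,-0.02,0.9,-0.65,0,0],[0,0,-0.02,0.9,-0.65,0,0],[0,0,-0.02,0.9,-0.65,0,0]]' |grep pos
python3 -m crank '[[0,0,0,0.9,-0.65,0,0],[0,0,-0.01,0.9,-0.65,-0.3,0],[0,0,0,0.9,-0.65,-0.5,0],[0,0,0,0.9,-0.5,-0.8,0],[0,0,0,0,0,0,0]]' |grep pos;python3 st.py
```

```text
tool_pos: [0.4401, 0.2236, 0.1948]
tool_pos: [0.5526, 0.1422, 0.1947]
tool_pos: [0.6422, 0.0803, 0.1515]
22.4 [0.6422 0.0803 0.1515] closing deg -168.46481213084334 tilt 0.16689124945714948 F [-0.0335 -0.18    0.5966] q6 -1.6476600590789403 grip 0.01280960604124116 58.54746401309967
```

```bash
python3 -m crank '[[0,0,0.01,0.5,-0.4,0,0],[0,0,0,0.32,-0.23,0,0],[0,0,0,0,0,0,0],[0,0,0,0,0,0,0]]' |grep pos;python3 st.py; python3 - <<'E'
from h import *; from mos import *
snap("side","pics/s4.png");snap("top","pics/t4.png")
mos("pics/m6.png",[(0,0,"pics/s4.png",246,130,80,62,10)])
E
```

```text
tool_pos: [0.6622, 0.066, 0.1541]
22.9 [0.6622 0.066  0.1541] closing deg -168.2682385888102 tilt 0.017764771888260502 F [-0.5504 -0.2423 -0.513 ] q6 -1.6762707466582663 grip 0.012997403467657646 58.57483685016632
```

View pics/m6.png

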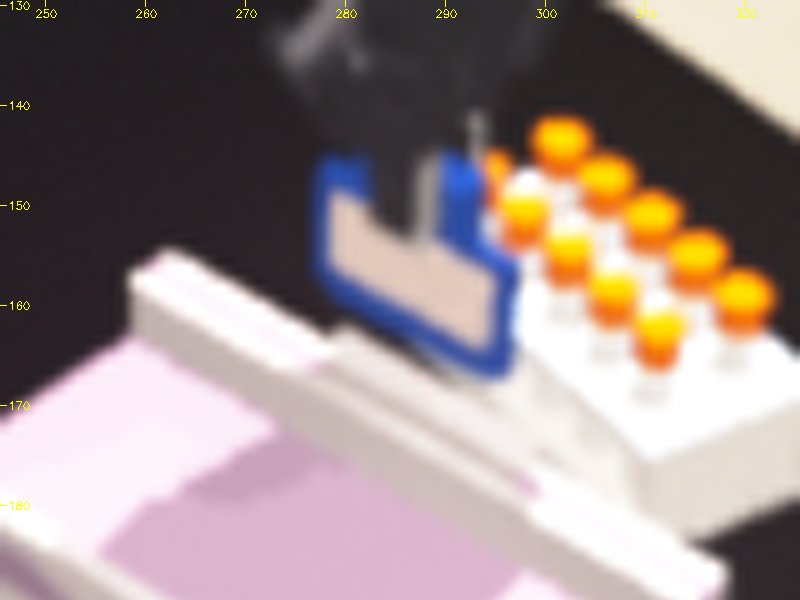

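```bash
python3 - <<'E'
from h import *
np.set_printoptions(precision=2,suppress=True)
h=np.array([.6622,.0668,.1072]); Rz=R.from_euler('z',np.radians(11.7)).as_matrix()
for m,o in [((-3,-40,6),(295.2,167.3)),((-3,40,6),(277.7,157.5)),((-3,-40,50),(296.5,155.5)),((-3,40,50),(277.7,146.5))]:
    p=proj("side",h+Rz@np.array(m)/1000); print(m,p,np.array(o)-p)
s=np.array([.6045,.0533,-.0022]); Rs=R.from_euler('z',np.radians(11.604)).as_matrix()
for n,m in dict(ribL=(55,43,75),ribR=(55,-43,75),lipL=(69,43,75),lipR=(69,-43,75),flareL=(72,43,83),flareR=(72,-43,83),c1=(50,120,75),c2=(69,120,75),c3=(50,-120,75),c4=(69,-120,75)).items():
    q=proj("side",s+Rs@np.array(m)/1000); print(n,q,"crop",(q-[246,130]+.5)*10)
for d in [(.001,0,0),(0,.001,0),(0,0,.001)]: print(d,proj("side",h+d)-proj("side",h))
E
```

```text
(-3, -40, 6) [296.34 167.46] [-1.14 -0.16]
(-3, 40, 6) [277.41 156.81] [0.29 0.69]
(-3, -40, 50) [297.12 156.33] [-0.62 -0.83]
(-3, 40, 50) [277.66 145.82] [0.04 0.68]
ribL [276.64 166.42] crop [311.4  369.17]
ribR [296.5 178. ] crop [510.05 485.03]
lipL [279.44 164.48] crop [339.41 349.84]
lipR [299.29 175.93] crop [537.88 464.26]
flareL [280.09 162.21] crop [345.93 327.06]
flareR [300.03 173.6 ] crop [545.31 440.99]
c1 [259.04 157.4 ] crop [135.35 279.04]
c2 [262.85 154.93] crop [173.54 254.34]
c3 [314.6  189.95] crop [691.01 604.5 ]
c4 [318.35 186.93] crop [728.49 574.29]
(0.001, 0, 0) [ 0.25 -0.11]
(0, 0.001, 0) [-0.19 -0.16]
(0, 0, 0.001) [ 0.01 -0.24]
```

```bash
python3 - <<'E'
from fit import *
for z in (0,-.0022):
  for cams in (("top","side"),("top",),("side",)):
    ob=[o for o in sh if o[0] in cams]
    def res(p):
        Rz=R.from_euler('z',p[2]).as_matrix()
        return np.concatenate([proj(c,np.r_[p[:2],z]+Rz@(np.array(m)/1000))-q for c,m,q in ob])
    p=least_squares(res,[.6,.05,.2],loss='soft_l1').x
    Rz=R.from_euler('z',p[2]).as_matrix();print(z,cams,"home",np.r_[p[:2],z]+Rz@[.0595,0,.045],np.degrees(p[2]))
E
python3 -m crank '[[0,0,0,0,0,-0.5,0],[0,0,0,0,0,-0.4,0],[0,0,0,0,0,0,0]]'; python3 st.py
```

```text
0 ('top', 'side') home [0.6621 0.0648 0.045 ] 11.572610019997057
0 ('top',) home [0.6628 0.0647 0.045 ] 11.583444715913966
0 ('side',) home [0.6605 0.064  0.045 ] 11.450740086728567
-0.0022 ('top', 'side') home [0.6627 0.0653 0.0428] 11.603860259395907
-0.0022 ('top',) home [0.6632 0.0647 0.0428] 11.588917756159054
-0.0022 ('side',) home [0.6621 0.0659 0.0428] 11.526895702303554
t: 23.38
tool_pos: [0.6615, 0.0658, 0.1298]
tool_rot: [0.776, -0.631, -0.001, 0.001]
ft_force: [0.1, 0.9, 0.2]
grip_width: 0.0129
grasp_force: 58.6
23.375 [0.6615 0.0658 0.1298] closing deg -168.27129009536816 tilt 0.1343351281099873 F [0.081  0.9083 0.1818] q6 -1.6763269225754165 grip 0.012852892877784475 58.574373722076416
```

```bash
python3 -m crank '[[0,0,-0.01,0.03,-0.05,-0.1,0],[0,0,0,0,0,-0.1,0],[0,0,0,0,0,0,0]]' |grep -E "pos|ft"; python3 -m crank '[[0,0,0,0,0,-0.1,0],[0,0,0,0,0,-0.1,0],[0,0,0,0,0,0,0]]'|grep -E "pos|ft"; python3 -m crank '[[0,0,0,0,0,-0.1,0],[0,0,0,0,0,0,0]]'|grep -E "pos|ft"; python3 st.py
```

```text
tool_pos: [0.6631, 0.0645, 0.1262]
ft_force: [-0.5, -0.1, -0.3]
tool_pos: [0.663, 0.0646, 0.121]
ft_force: [-0.8, -0.5, -1.1]
tool_pos: [0.663, 0.0646, 0.1186]
ft_force: [0.9, -0.4, -0.8]
24.375 [0.663  0.0646 0.1186] closing deg -168.37811023999015 tilt 0.011157413444668625 F [ 0.8945 -0.4067 -0.8156] q6 -1.6765696992426609 grip 0.013046840419853148 58.57461333274841
```

```bash
python3 -m crank '[[0,0,0,0,0,-0.1,0],[0,0,0,0,0,0,0]]' |grep -E "pos|ft"; python3 -m crank '[[0,0,0,0,0,-0.1,0],[0,0,0,0,0,0,0]]'|grep -E "pos|ft"; python3 -m crank '[[0,0,0,0,0,-0.1,0],[0,0,0,0,0,0,0]]'|grep -E "pos|ft";  python3 st.py
```

```text
tool_pos: [0.663, 0.0646, 0.116]
ft_force: [-0.2, -0.3, -0.7]
tool_pos: [0.663, 0.0646, 0.1135]
ft_force: [-0.5, 0.2, -0.5]
tool_pos: [0.6631, 0.0646, 0.111]
ft_force: [-0.2, -0.4, -0.4]
25.125 [0.6631 0.0646 0.111 ] closing deg -168.3769484919781 tilt 0.005489311152395681 F [-0.2117 -0.358  -0.4012] q6 -1.6765979484213573 grip 0.013199450082454649 58.54478180408478
```

The plate is in the channel with no side force. I'll keep going down to the seat.

```bash
python3 -m crank '[[0,0,0,0,0,-0.1,0],[0,0,0,0,0,-0.1,0],[0,0,0,0,0,0,0]]' |grep -E "pos|ft"; python3 -m crank '[[0,0,0,0,0,-0.1,0],[0,0,0,0,0,0,0]]'|grep -E "pos|ft"; python3 -m crank '[[0,0,0,0,0,-0.1,0],[0,0,0,0,0,0,0]]'|grep -E "pos|ft";  python3 -m crank '[[0,0,0,0,0,-0.1,0],[0,0,0,0,0,0,0]]'|grep -E "pos|ft"; python3 st.py
```

```text
tool_pos: [0.663, 0.0646, 0.106]
ft_force: [-0.1, -0.4, -1.1]
tool_pos: [0.6631, 0.0646, 0.1039]
ft_force: [-1.8, -0.1, 3.5]
tool_pos: [0.6631, 0.0646, 0.1016]
ft_force: [-2.7, -1.2, 3.4]
tool_pos: [0.6631, 0.0645, 0.0992]
ft_force: [-3.5, 0.2, 5.2]
26.25 [0.6631 0.0645 0.0992] closing deg -168.37516904332435 tilt 0.02371509291330196 F [-3.5324  0.2117  5.2153] q6 -1.6766302542747642 grip 0.013001552629331602 59.50785040855408
```

```bash
python3 -m crank '[[0,0,0,-0.02,0,-0.1,0],[0,0,0,0,0,0,0]]' |grep -E "pos|ft"; python3 -m crank '[[0,0,0,-0.02,0,-0.1,0],[0,0,0,0,0,0,0]]'|grep -E "pos|ft"; python3 -m crank '[[0,0,0,0,0,-0.06,0],[0,0,0,0,0,0,0]]'|grep -E "pos|ft"; python3 st.py
```

```text
tool_pos: [0.663, 0.0646, 0.0969]
ft_force: [-1.6, -0.3, 5.6]
tool_pos: [0.6629, 0.0646, 0.0946]
ft_force: [-1.1, -1.2, 5.4]
tool_pos: [0.6629, 0.0646, 0.0933]
ft_force: [-2.3, -1.0, 8.2]
27.0 [0.6629 0.0646 0.0933] closing deg -168.37612912743322 tilt 0.13459821128824462 F [-2.2592 -1.0328  8.2018] q6 -1.676504696832188 grip 0.012800569328545328 59.72387194633484
```

```bash
for i in 1; do python3 -m crank '[[0,0,0,0,0,-0.04,0],[0,0,0,0,0,0,0]]' |grep -E "pos|ft"; python3 -m crank '[[0,0,0,0,0,-0.03,0],[0,0,0,0,0,0,0]]'|grep -E "pos|ft"; done;  python3 st.py
```

```text
tool_pos: [0.6629, 0.0645, 0.0924]
ft_force: [-1.4, -1.7, 8.5]
tool_pos: [0.6629, 0.0645, 0.0919]
ft_force: [-1.9, -1.6, 10.1]
27.5 [0.6629 0.0645 0.0919] closing deg -168.3801028298279 tilt 0.14479380722055749 F [-1.9335 -1.6437 10.0585] q6 -1.6764588864349506 grip 0.012724773085827645 60.04570484161377
```

Force is now rising past the spring's, so I'll press a little further until the stop is clear.

```bash
python3 -m crank '[[0,0,0,0,0,-0.03,0],[0,0,0,0,0,0,0],[0,0,0,0,0,0,0]]' |grep -E "pos|ft"; python3 -m crank '[[0,0,0,0,0,-0.02,0],[0,0,0,0,0,0,0],[0,0,0,0,0,0,0]]'|grep -E "pos|ft";  python3 st.py; python3 - <<'E'
from h import *; from mos import *
snap("side","pics/s5.png")
mos("pics/m7.png",[(0,0,"pics/s5.png",236,130,110,110,5),(552,0,"pics/s5.png",232,226,48,50,5)])
E
```

```text
tool_pos: [0.6629, 0.0645, 0.0919]
ft_force: [-3.0, -1.1, 15.0]
tool_pos: [0.6629, 0.0646, 0.0918]
ft_force: [-6.2, -1.2, 18.2]
28.25 [0.6629 0.0646 0.0918] closing deg -168.3760792817372 tilt 0.19636050767857477 F [-6.2499 -1.1559 18.2022] q6 -1.6764985123276053 grip 0.012643705985064117 61.34969651699066
```

View pics/m7.png

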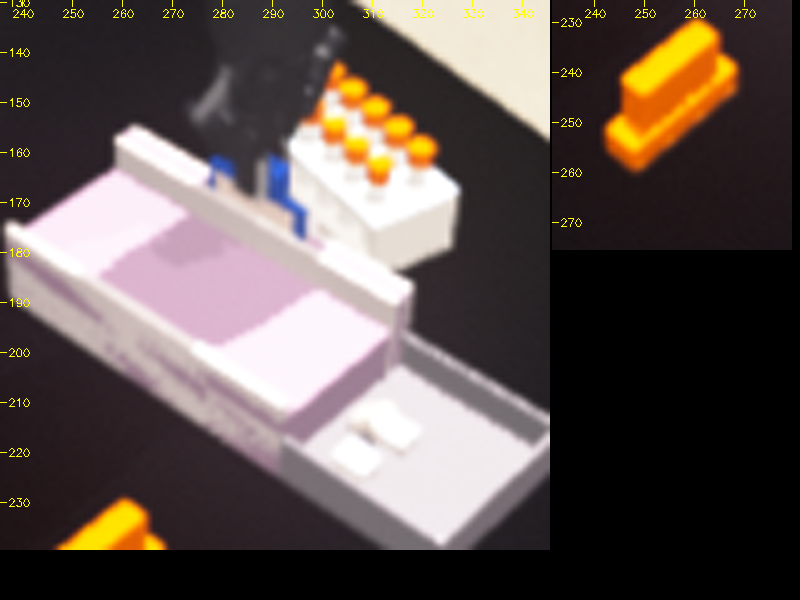

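The stop is hard: z stays at 0.0919 while the force rose from 10 to 18 N. The holder sits deep in the channel (288,172), the chips are in the tray (310,215) and the scraper is upright (260,240). I'll hand in.

```bash
python3 -c "
from cell import ctrl
print(ctrl.hand_in())"
```

```text
the job is handed in; nothing more can be done
None
```

I handed the job in with the chips in the tray, the scraper upright on the bench, and the label holder held against its hard stop at about 18 N; the hand-in returned no verdict.

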